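Hang up the plate sealer's drop guard

TASK

Lift the clear drop guard of the plate sealer by its black grip and hang its bar in the two open notches at the tops of the side cheeks, so that the guard stays up and the mouth can be loaded. Lower the bar right down into the notches before you let go, do not drop it, and leave the beaker where it stands.

Things in the scene. Friction and masses are not known exactly. Their poses are not given: they have to be found in the camera images.
- guard: Loose clear panel, 180 mm wide (y), on a foot 44 mm deep (x), 0.35 kg, now down in the sealer's cheek channels. Origin: centre of foot underside, z up. On top a steel bar 256 long (y), 10 thick (x), z 88 to 112; 22 mm wide slots in its underside at y = +-105 straddle the cheeks, slot roofs at z 100. Mid-bar black upright grip, 14 thick (x), 60 wide (y), z 112 to 152: pinch from above.
- sealer: Fixed white plate sealer (on the bench's other side: a dry-block heater with wire bail, 129 mm high). Origin: underside, z up, x out of its mouth, away from the robot, y along the guard's bar. Housing x -110 to 60, y +-85, 95 mm high. Cheek plates 8 thick at y = +-105: guard channel x 86 to 114, open at the top (guard down: its origin at x 100, z 12); rear posts 225 high.
- rest (a point): Point midway between the two notch floors, axes as the sealer's, at x 144, y 0, z 172 mm. Each cheek has a V notch open upwards, on the +x side of its channel: mouth 46 mm wide, floor 14 mm wide; lip between channel and notch 24 mm above the floor, outer horn 32 mm. Hung up, the guard's origin is 100 mm below this point: 44 mm out and 60 mm up from its start; lift it over 90 mm to pass the lips.
- beaker: Bystander: empty glass beaker, 66 mm across the rim, 85 mm high, on the bench beyond the machines. Origin: centre of its underside, z up.

How it is judged:
By the outcome, as a careful person would: the job done as asked, in the order asked, and still so for the second after the job is handed in, with the robot touching nothing.
It also fails if it takes over 32 s, if anything falls off the work surface, if the arm or the gripper's body presses on something with over 40 N, if the wrist force passes 120 N, or if a joint passes its speed limit or range.

ROBOT

A 6-joint arm with a two-finger parallel gripper is mounted at the origin on the work surface. World frame = base frame: x ahead of the robot, y to its left, z up, the work surface at z = 0. Lengths are in m, angles in rad, forces in N, time in s.
With the tool pointing down it reaches from about 0.25 to 0.725 m from the base axis. Payload 9.7 kg.
Tool frame: the origin (TCP) lies between the finger pads; the fingertips stand 22 mm ahead of it and the grasp point (between the pads) lies 3 mm ahead of it; z points along the fingers, y is the line along which they close (so a half turn about z gives the same grasp; the last joint's range is limited). The gripper opens to 85 mm and grips with 20 to 120 N. Pads are 22 mm wide; open, the fingers measure 114 mm over their backs; the gripper's body (76 mm by 85 mm) begins 54 mm behind the grasp point. The pads swing forward as they close: fully open they stand 13 mm farther back than shut.
Start: joints at [1.233, 0.087, 0.176, 1.66, 0, 1.571], TCP at [0.182, 0.519, 0.253] pointing down, gripper open.
Joint ranges: [-3.13, 3.13], [-0.85, 1.81], [-1.15, 1.24], [-2.2, 2.28], [-1.44, 1.52], [-3.14, 3.14]. Speed limits (rad/s): [2.22, 2.22, 2.57, 3.14, 3.14, 3.14].

INTERFACE

Orientations are given as a rotation vector (axis times angle).
In Python, from plant import ctrl gives the robot as it stands.
- The arm moves only by the tool send_rows, never from a script. Its arguments are lists of equal length, an entry for each row: "rotation": the turn, a rotation vector about the tool's x, y, z in degrees, a list of three; "travel": the shift along the tool's x, y, z in mm, a list of three; "fingers": the closure in counts, from 0 (fully open) to 255 (shut). A call has exactly 5 rows; each row shifts and turns the commanded pose from where the row before left it, along the tool's axes as they then stand; what a row does not reach is not made up. A row lasts 1/8 s, in which the tool goes at most 62.5 mm and 10.7 degrees, less where a joint would pass 70% of its speed; a pose out of reach is approached as far as the arm can. A call with a gripper value outside its range is refused whole. The fingers move at their own pace and stop on an object; "squeeze" is the grip in N (left out, the last holds). Time passes only in rows, so rows that do not move let the fingers close, or fill a call up. It gives the time, the measured TCP pose, the force, the opening and the grip force at its end, in the units of the state.
- ctrl.state(): the state, without advancing time (a new reading comes with each control period).
- ctrl.grab_frame(name): name is "scene" or "top" or "wrist"; returns the picture (400x640x3 uint8, red, green, blue); there is no depth.
- ctrl.calibration(name): a dict with "fx", "fy", "cx", "cy" (pixels), "rvec" (rotation vector, rad) and "tvec" (3), from world to camera coordinates, as OpenCV has them. Camera axes: x right, y down, z forward; pixel columns grow to the right and rows downward; lengths in m; the calibration is good to about 2 mm. A picture is of the moment at which its call begins: read the wrist's pose just before it. calibration takes no time and is no camera call; for the wrist camera it gives the pose at the moment of the call.
- ctrl.finish_job(): hands the job in; it is judged then, once.
Trained networks look in the newest picture that a camera, given by its name, has taken for a name from the list of things; names that differ only in an ending like _2 or _b are one class to them, and where a whole thing is asked for, a point or a joint stands for the part that bears it (a point fixed in the world has none). Each returns a list of dicts, best first, with "p" (0 to 1); they miss things now and then, are a little off and sometimes report something else, mostly with a low value. They report only what shows in the picture. A call takes as long as a camera call.
- ctrl.boxes_of(camera, thing): "box" ([left, top, right, bottom] in pixels, round what is visible of it).
- ctrl.silhouettes(camera, thing): "region" (400x640 bool, what is visible of it) and "box" ([left, top, right, bottom] in pixels, round what is visible of it).
- ctrl.landmark_of(camera, thing): "at" ([column, row] in pixels: a listed point, or the origin of a listed thing).
The state is a dict: "t": time; "joints": joint angles; "dq": joint speeds; "joint_torque": joint torques, N m; "ee_pos": TCP position; "ee_rot": TCP orientation; "force": force on the tool from outside, world axes, zero at the start; "torque": the same for the moment, N m; "finger_gap": finger opening in m; "gripper_force": force on a finger pad.
Only numpy, scipy, OpenCV 4.12 (cv2) and the standard library are available. Lean on these libraries where they do the work, as an engineer would, in place of code of your own. Each camera call takes 0.05 s, during which the arm holds its last target. There are 200 camera calls.

## Working session

There is one attempt and no reset: what is moved stays moved. The work goes in short steps, Python scripts to look and compute and a tool call to move; the robot and the scene stay as the last step left them, time stands still between calls to the robot, and variables do not carry over. Pictures are saved under pics/ and viewed, at most 10 in all, crops included, and the job is handed in when it is done.

Besides the shell and the picture viewer there is one more tool, called after "Emit:" as a command line: name --argument value ..., lists and objects as JSON in quotes. send_rows: Moves the arm, as the interface text tells. Its arguments: {"type":"object","properties":{"rotation":{"type":"array","items":{"type":"array","items":{"type":"number"}}},"travel":{"type":"array","items":{"type":"array","items":{"type":"number"}}},"fingers":{"type":"array","items":{"type":"number"}},"squeeze":{"type":"number"}},"required":["rotation","travel","fingers"]}

```bash
mkdir -p pics; ls; python3 - <<'E'
from plant import ctrl
import cv2,numpy as np
s=ctrl.state();print(s['t'],s['joints'],s['ee_pos'],s['ee_rot'],s['finger_gap'])
ims=[]
for c in ("scene","top"):
    im=ctrl.grab_frame(c);cv2.imwrite(f"pics/{c}0.png",im[:,:,::-1])
    k=ctrl.calibration(c);R=cv2.Rodrigues(np.array(k['rvec']))[0];print(c,k['fx'],-R.T@np.array(k['tvec']),R[2])
    for t in ("guard","sealer","rest","beaker"):
        print(t,[(np.round(d['at']),round(d['p'],2)) for d in ctrl.landmark_of(c,t)][:3],[(np.round(d['box']),round(d['p'],2)) for d in ctrl.boxes_of(c,t)][:2])
E
```

```text
pics
0.0 [1.23297048e+00 8.74617197e-02 1.75135524e-01 1.65984995e+00
 3.63888633e-05 1.57077446e+00] [0.18220827 0.51870843 0.25258289] [-5.28056830e-01 -3.09662284e+00  2.12677993e-03] 0.08562538868672108
scene 456.0083829230642 [ 1.16736523 -0.50800722  0.67660902] [-0.61719388  0.53069677 -0.58088954]
guard [(array([226., 274.]), 0.84)] [(array([147., 210., 270., 297.]), 0.82)]
sealer [] [(array([141., 162., 303., 335.]), 0.82)]
rest [(array([216., 224.]), 0.57)] [(array([139., 164., 304., 334.]), 0.96)]
beaker [(array([386., 262.]), 0.83)] [(array([374., 220., 406., 271.]), 0.97)]
top 397.26874643436577 [0.53134366 0.0050333  1.00037456] [ 0.06484953  0.00668215 -0.99787268]
guard [(array([421., 223.]), 0.79)] [(array([377., 201., 491., 240.]), 0.64)]
sealer [(array([409., 257.]), 0.57)] [(array([345., 166., 506., 320.]), 0.81)]
rest [(array([441., 197.]), 0.65)] [(array([343., 167., 508., 325.]), 0.94)]
beaker [(array([314., 144.]), 0.92), (array([419., 224.]), 0.35)] [(array([298., 127., 326., 156.]), 0.62)]
```

View pics/scene0.png

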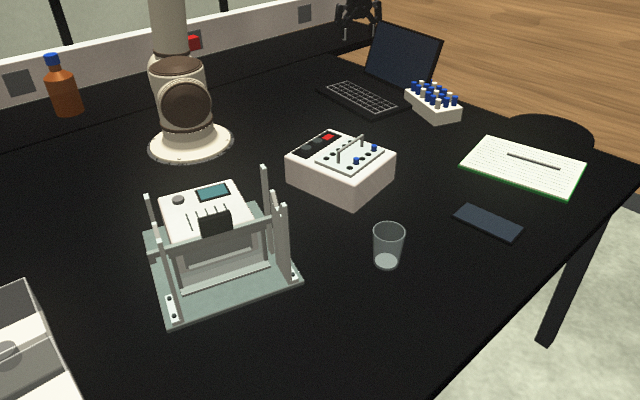

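View pics/top0.png

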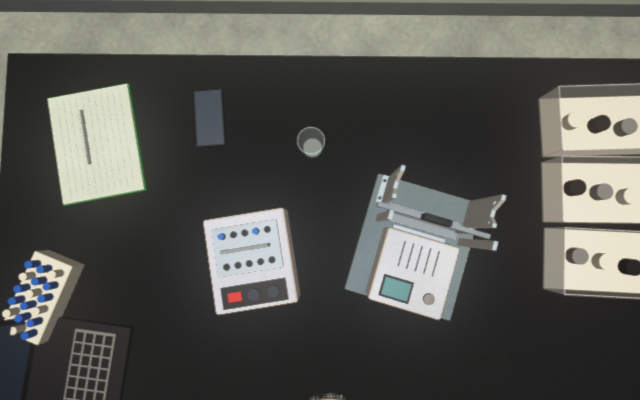

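The scene view shows the sealer (white, cheeks at 150–300, 165–330), with the grip near (215,220); the top view has the grip at about (436,219), the beaker at (311,142).

```bash
cat > h.py <<'E'
import cv2,numpy as np
from plant import ctrl
from scipy.optimize import least_squares
def cal(c):
    k=ctrl.calibration(c);return np.array([[k['fx'],0,k['cx']],[0,k['fy'],k['cy']],[0,0,1.]]),np.array(k['rvec']),np.array(k['tvec'])
def proj(k,P): return cv2.projectPoints(np.array(P,float).reshape(-1,3),k[1],k[2],k[0],None)[0].reshape(-1,2)
def T(p,P): # sealer (x,y,yaw) frame -> world
    c,s=np.cos(p[2]),np.sin(p[2]);P=np.array(P,float).reshape(-1,3)
    return np.c_[p[0]+c*P[:,0]-s*P[:,1],p[1]+s*P[:,0]+c*P[:,1],P[:,2]]
E
python3 - <<'E'
from h import *
obs=[("scene",(226,274),(.1,0,.012)),("scene",(216,224),(.144,0,.172)),("top",(421,223),(.1,0,.012)),("top",(409,257),(0,0,0)),("top",(441,197),(.144,0,.172)),("top",(436,219),(.1,0,.164))]
K={c:cal(c) for c in("scene","top")}
f=lambda p:np.concatenate([(proj(K[c],T(p,P))[0]-u) for c,u,P in obs])
best=min((least_squares(f,[.5,-.25,y],loss='soft_l1') for y in(-.3,0,.3)),key=lambda r:r.cost)
p=best.x;print(p,best.fun.round(1))
np.save('p.npy',p)
for c,(x0,y0,x1,y1) in dict(scene=(120,150,320,340),top=(335,150,525,330)).items():
    im=cv2.imread(f'pics/{c}0.png')[y0:y1,x0:x1];im=cv2.resize(im,None,fx=3,fy=3,interpolation=cv2.INTER_CUBIC)
    def dot(P,col):
        for u in proj(K[c],T(p,P)): cv2.circle(im,tuple(int(v) for v in (u-(x0,y0))*3),3,col,-1)
    dot([(.1+a,b,.164) for a in(-.007,.007) for b in(-.03,.03)],(0,0,255))
    dot([(.1,b,.124) for b in(-.128,.128)],(0,255,0))
    dot([(.144,b,.172) for b in(-.105,.105)],(255,0,255))
    dot([(a,b,.095) for a in(-.11,.06) for b in(-.085,.085)],(255,0,0))
    cv2.imwrite(f'pics/{c}c.png',im)
E
```

```text
[ 0.45688499 -0.19382254 -0.27197919] [ 0.5 -0.3  6.   0.9 -0.4 -2.3 -0.1  2.2  2.7  1.9  1.1  0.2]
```

View pics/scenec.png

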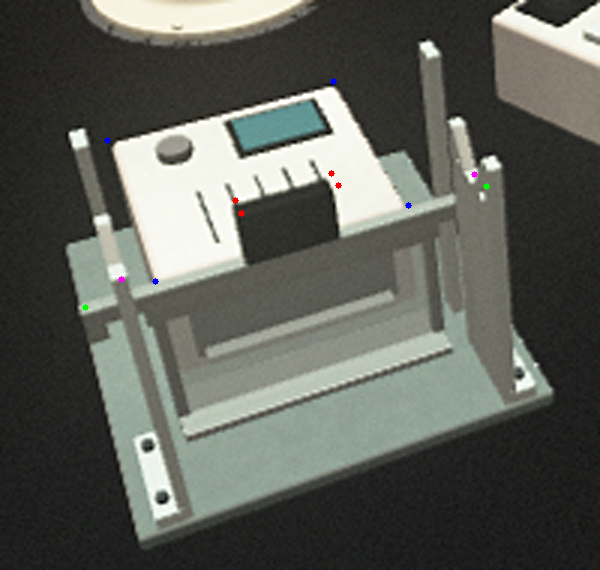

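View pics/topc.png

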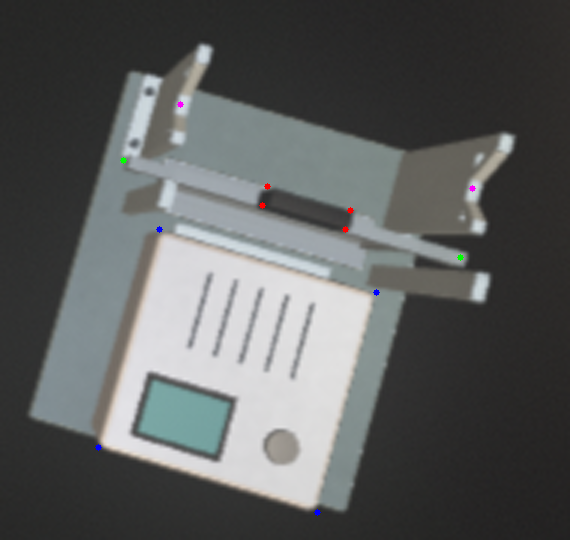

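```bash
cat >> h.py <<'E'
from scipy.spatial.transform import Rotation as Ro
def goal(pos,ang,n):
    """rows (rotation z deg per row, travel mm) to pos with tool y at world angle ang(deg), tool down, in n rows"""
    s=ctrl.state();p0=np.array(s['ee_pos']);R0=Ro.from_rotvec(s['ee_rot'])
    y=R0.as_matrix()[:,1];a0=np.degrees(np.arctan2(y[1],y[0]));d=(ang-a0+180)%360-180
    a=np.radians(ang);Rg=Ro.from_matrix(np.c_[[np.sin(a),-np.cos(a),0],[np.cos(a),np.sin(a),0],[0,0,-1]])
    w=(R0.inv()*Rg).as_rotvec();out=[]
    for i in range(n):
        out.append((R0*Ro.from_rotvec(w*i/n)).inv().apply((np.array(pos)-p0)/n)*1000)
    print('rot/row',np.degrees(w/n).round(2));print(np.round(out,1).tolist())
E
python3 - <<'E'
from h import *
K={c:cal(c) for c in("scene","top")}
H=[(.06,.085,.095),(.06,-.085,.095),(-.11,-.085,.095),(-.11,.085,.095)]
top=[(162,232),(372,292),(318,510),(103,445)];sc=[(150,283),(113,143),(333,87),(400,203)]
# scene order: front -y, back -y, back +y, front +y
obs=[("top",np.array(u)/3+(335,150),P) for u,P in zip(top,H)]
obs+=[("scene",np.array(u)/3+(120,150),P) for u,P in zip(sc,[H[1],H[2],H[3],H[0]])]
obs+=[("scene",(216,224),(.144,0,.172)),("top",(441,197),(.144,0,.172))]
f=lambda p:np.concatenate([(proj(K[c],T(p,P))[0]-u) for c,u,P in obs])
r=least_squares(f,[.457,-.19,-.27],loss='soft_l1');p=r.x;np.save('p.npy',p)
print(p,np.degrees(p[2]),r.fun.round(1));print('grip',T(p,[.1,0,.148]),'rest',T(p,[.144,0,.172]))
g=T(p,[.1,0,.27])[0]; g[2]=.285
goal(g,np.degrees(p[2]),15)
E
```

```text
[ 0.45723804 -0.19530845 -0.27449461] -15.727382487155792 [-0.1 -1.2  2.2  0.1  0.4  0.7 -1.1  0.6  0.9 -0.2 -2.1 -0.6 -0.2 -1.6
  2.1  1.2  5.2  1.4  3.6  1.8]
grip [[ 0.55349427 -0.2224145   0.148     ]] rest [[ 0.59584701 -0.23434116  0.172     ]]Traceback (most recent call last):
  File "<stdin>", line 13, in <module>
  File "h.py", line 15, in goal
    a=np.radians(ang);Rg=Ro.from_matrix(np.c_[[np.sin(a),-np.cos(a),0],[np.cos(a),np.sin(a),0],[0,0,-1]])
                         ~~~~~~~~~~~~~~^^^^^^^^^^^^^^^^^^^^^^^^^^^^^^^^^^^^^^^^^^^^^^^^^^^^^^^^^^^^^^^^^^
  File "scipy/spatial/transform/_rotation.pyx", line 1143, in scipy.spatial.transform._rotation.Rotation.from_matrix
ValueError: Non-positive determinant (left-handed or null coordinate frame) in rotation matrix 0: [[-0.2710605   0.96256231  0.        ]
 [-0.96256231 -0.2710605   0.        ]
 [ 0.          0.         -1.        ]].
```

```bash
sed -i 's/\[np.sin(a),-np.cos(a),0\]/[-np.sin(a),np.cos(a),0]/' h.py; python3 - <<'E'
from h import *
p=np.load('p.npy');g=T(p,[.1,0,.285])[0];goal(g,np.degrees(p[2]),15)
E
```

```text
rot/row [-0.    0.    5.76]
[[-39.7, -38.4, -2.1], [-43.4, -34.2, -2.1], [-46.6, -29.7, -2.1], [-49.3, -24.9, -2.1], [-51.6, -19.8, -2.1], [-53.3, -14.5, -2.1], [-54.5, -9.1, -2.1], [-55.2, -3.6, -2.1], [-55.2, 1.9, -2.1], [-54.8, 7.5, -2.1], [-53.7, 12.9, -2.1], [-52.2, 18.3, -2.1], [-50.1, 23.4, -2.1], [-47.5, 28.3, -2.1], [-44.4, 32.9, -2.1]]
```

Emit:
send_rows --rotation '[[0,0,5.76],[0,0,5.76],[0,0,5.76],[0,0,5.76],[0,0,5.76]]' --travel '[[-40,-38,-7],[-43,-34,-7],[-47,-30,-7],[-49,-25,-7],[-52,-20,-4]]' --fingers '[0,0,0,0,0]'

```text
t: 1.52
ee_pos: [0.3066, 0.2702, 0.2858]
ee_rot: [1.285, 2.866, 0.001]
force: [0.6, -0.0, -0.9]
finger_gap: 0.0854
gripper_force: 0.0
```

Emit:
send_rows --rotation '[[0,0,5.76],[0,0,5.76],[0,0,5.76],[0,0,5.76],[0,0,5.76]]' --travel '[[-53,-14,0],[-54,-9,0],[-55,-4,0],[-55,2,0],[-55,7,0]]' --fingers '[0,0,0,0,0]'

```text
t: 2.15
ee_pos: [0.4295, 0.0237, 0.2855]
ee_rot: [1.959, 2.456, 0.001]
force: [1.5, 1.9, 0.1]
finger_gap: 0.0851
gripper_force: 0.0
```

Emit:
send_rows --rotation '[[0,0,5.76],[0,0,5.76],[0,0,5.76],[0,0,5.76],[0,0,5.76]]' --travel '[[-54,13,0],[-52,18,0],[-50,23,0],[-47,28,0],[-44,33,0]]' --fingers '[0,0,0,0,0]'

```text
t: 2.78
ee_pos: [0.5525, -0.2227, 0.2853]
ee_rot: [2.508, 1.891, 0.0]
force: [0.7, 1.4, 0.4]
finger_gap: 0.0851
gripper_force: 0.0
```

```bash
python3 - <<'E'
from h import *
p=np.load('p.npy')
s=ctrl.state();print(s['t'],s['ee_pos'],s['ee_rot'],s['dq'].round(2),s['force'])
im=ctrl.grab_frame("wrist");k=cal("wrist");k=cal("wrist")
for t in("guard","rest"):print(t,[(np.round(d['at']),round(d['p'],2)) for d in ctrl.landmark_of("wrist",t)][:2])
im=np.ascontiguousarray(im[:,:,::-1])
def dot(P,col):
    for u in proj(k,T(p,P)): cv2.circle(im,tuple(int(v) for v in u),2,col,-1);print(u.round())
dot([(.1+a,b,.164) for a in(-.007,.007) for b in(-.03,.03)],(0,0,255))
dot([(.144,b,.172) for b in(-.105,.105)],(255,0,255))
dot([(.06,b,.095) for b in(-.085,.085)],(255,0,0))
cv2.imwrite('pics/w1.png',im)
E
```

```text
2.775 [ 0.55250257 -0.22266149  0.28534791] [2.50797308e+00 1.89142125e+00 4.80567034e-04] [-0.52  0.81  0.93  0.11  0.    0.28] [0.66556732 1.44448056 0.37279807]
guard []
rest [(array([370., 202.]), 0.63)]
[310. 224.]
[309. 160.]
[325. 224.]
[325. 160.]
[363. 296.]
[374.  63.]
[287. 242.]
[279.  95.]
```

View pics/w1.png

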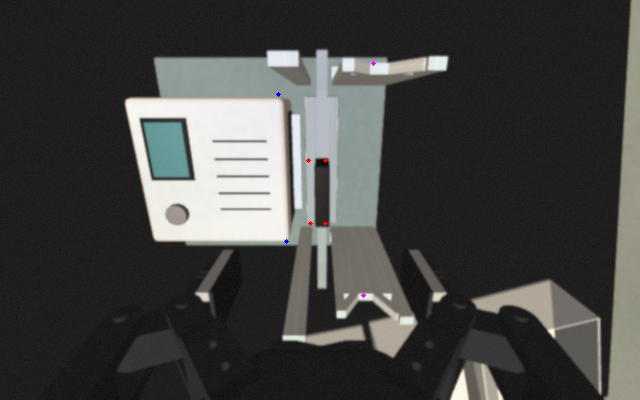

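The wrist view shows the grip at columns 316–329, rows 158–226; notches at about (379,68) and (365,296), a few pixels right of predictions, but the arm was still settling. One more look at rest.

```bash
python3 - <<'E'
from h import *
p=np.load('p.npy')
s=ctrl.state();print(s['t'],s['ee_pos'],s['ee_rot'],s['dq'].round(2))
k=cal("wrist");im=ctrl.grab_frame("wrist")
im=np.ascontiguousarray(im[30:330,120:460,::-1]);im=cv2.resize(im,None,fx=2,fy=2,interpolation=cv2.INTER_CUBIC)
def dot(P,col):
    for u in proj(k,T(p,P)): cv2.circle(im,tuple(int(v) for v in (u-(120,30))*2),2,col,-1)
    print(((proj(k,T(p,P))-(120,30))*2).round().tolist())
dot([(.1+a,b,.164) for a in(-.007,.007) for b in(-.03,.03)],(0,0,255))
dot([(.144,b,.172) for b in(-.105,.105)],(255,0,255))
dot([(a,b,.095) for a in (-.11,.06) for b in(-.085,.085)],(255,0,0))
cv2.imwrite('pics/w2.png',im)
E
```

```text
2.925 [ 0.55240226 -0.22288363  0.28340044] [-2.50596631e+00 -1.89092435e+00  2.24720056e-03] [ 0.04 -0.06 -0.03  0.01  0.01 -0.01]
[[388.0, 394.0], [386.0, 269.0], [417.0, 394.0], [418.0, 269.0]]
[[491.0, 538.0], [518.0, 79.0]]
[[64.0, 428.0], [1.0, 138.0], [338.0, 428.0], [326.0, 137.0]]
```

View pics/w2.png

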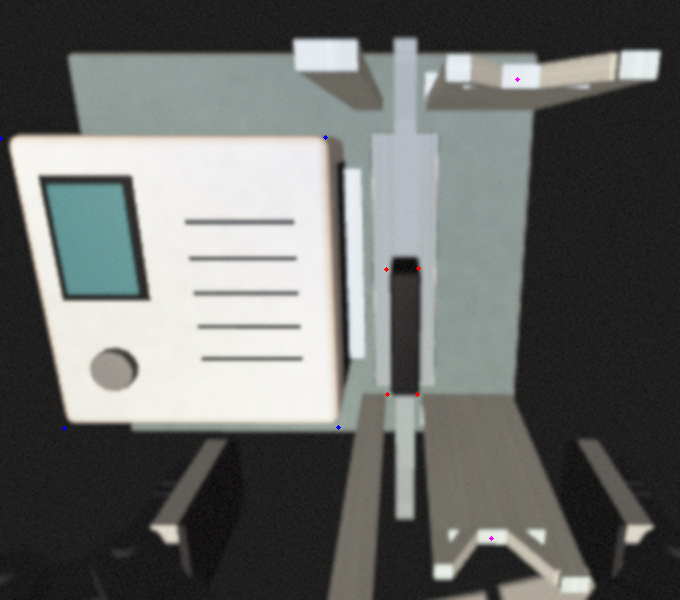

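Settled view: grip top at crop columns 391–418 (predicted 387–417), notch floors at (521,75) and (492,537), both within 2 mm of prediction. Descending.

Emit:
send_rows --rotation '[[0,0,0],[0,0,0],[0,0,0],[0,0,0],[0,0,0]]' --travel '[[1,2,40],[0,0,40],[0,0,30],[0,0,15],[0,0,8]]' --fingers '[0,0,0,0,0]'

```text
t: 3.6
ee_pos: [0.5541, -0.2197, 0.1527]
ee_rot: [2.503, 1.897, 0.001]
force: [-0.2, 0.3, 0.6]
finger_gap: 0.0853
gripper_force: 0.0
```

Emit:
send_rows --rotation '[[0,0,0],[0,0,0],[0,0,0],[0,0,0],[0,0,0]]' --travel '[[0,0,0],[0,0,0],[0,0,0],[0,0,0],[0,0,0]]' --fingers '[120,255,255,255,255]' --squeeze 60

```text
t: 4.22
ee_pos: [0.5544, -0.2205, 0.1528]
ee_rot: [2.504, 1.896, 0.001]
force: [1.4, -0.6, 3.2]
finger_gap: 0.0135
gripper_force: 60.0
```

Emit:
send_rows --rotation '[[0,0,0],[0,0,0],[0,0,0],[0,0,0],[0,0,0]]' --travel '[[0,0,-8],[0,0,-12],[0,0,-15],[0,0,-15],[0,0,-15]]' --fingers '[255,255,255,255,255]'

```text
t: 4.85
ee_pos: [0.5542, -0.2204, 0.2187]
ee_rot: [2.504, 1.896, 0.001]
force: [-0.6, 0.0, -3.6]
finger_gap: 0.0134
gripper_force: 58.9
```

Emit:
send_rows --rotation '[[0,0,0],[0,0,0],[0,0,0],[0,0,0],[0,0,0]]' --travel '[[0,0,-15],[0,0,-12],[0,0,-8],[0,0,-2],[0,0,0]]' --fingers '[255,255,255,255,255]'

```text
t: 5.48
ee_pos: [0.5541, -0.2204, 0.2539]
ee_rot: [-2.505, -1.896, 0.0]
force: [-0.5, 0.3, -4.2]
finger_gap: 0.0131
gripper_force: 58.9
```

```bash
python3 - <<'E'
from h import *
p=np.load('p.npy')
s=ctrl.state();print(s['t'],s['ee_pos'],s['ee_rot'],s['force'],s['torque'],s['finger_gap'])
g=T(p,[.144,0,0])[0];g[2]=s['ee_pos'][2];goal(g,np.degrees(p[2]),1)
K=cal("scene");im=np.ascontiguousarray(ctrl.grab_frame("scene")[90:310,110:330,::-1]);im=cv2.resize(im,None,fx=2.7,fy=2.7,interpolation=cv2.INTER_CUBIC)
cv2.imwrite('pics/s3.png',im)
E
```

```text
5.475 [ 0.55409728 -0.22040981  0.253942  ] [-2.50465093e+00 -1.89568008e+00  4.16716345e-04] [-0.47483146  0.32382367 -4.23184225] [ 0.01792976 -0.00336766  0.01367349] 0.013079686142415736
rot/row [-0.03 -0.   -0.03]
[[-2.1, 44.0, -0.0]]
```

View pics/s3.png

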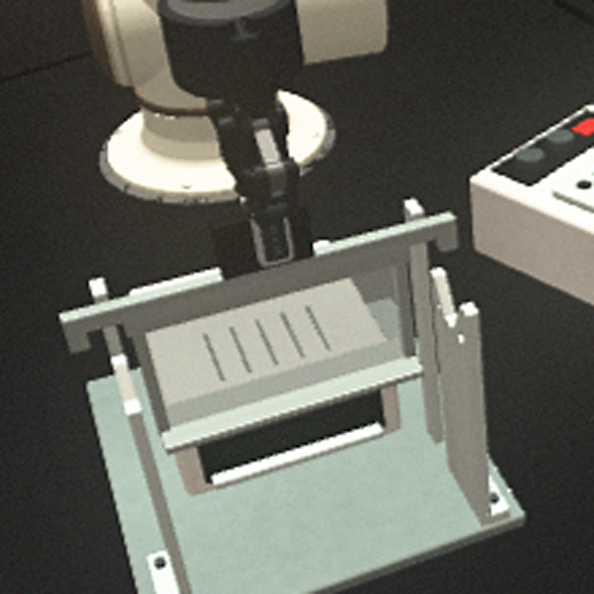

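The guard hangs level in the gripper, bar (crop 60–455, rows 215–350) above the lips. Moving outward.

Emit:
send_rows --rotation '[[0,0,0],[0,0,0],[0,0,0],[0,0,0],[0,0,0]]' --travel '[[0,8,0],[0,14,0],[0,14,0],[0,8.5,0],[0,0,0]]' --fingers '[255,255,255,255,255]'

```text
t: 6.15
ee_pos: [0.5974, -0.2326, 0.2536]
ee_rot: [-2.504, -1.896, 0.001]
force: [0.7, -0.0, -3.6]
finger_gap: 0.0132
gripper_force: 59.0
```

Emit:
send_rows --rotation '[[0,0,0],[0,0,0],[0,0,0],[0,0,0],[0,0,0]]' --travel '[[0,0,0],[0,0,0],[0,0,0],[0,0,5],[0,0,5]]' --fingers '[255,255,255,255,255]'

```text
t: 6.78
ee_pos: [0.5969, -0.2325, 0.2439]
ee_rot: [-2.505, -1.896, 0.0]
force: [0.9, -0.1, -4.1]
finger_gap: 0.0132
gripper_force: 59.0
```

```bash
python3 - <<'E'
from h import *
p=np.load('p.npy')
s=ctrl.state();print(s['t'],s['ee_pos'],s['ee_rot'],s['force'],s['torque'],s['finger_gap'])
g=T(p,[.144,0,0])[0];g[2]=s['ee_pos'][2];goal(g,np.degrees(p[2]),1)
k=cal("wrist");im=np.ascontiguousarray(ctrl.grab_frame("wrist")[10:340,150:490,::-1]);im=cv2.resize(im,None,fx=1.8,fy=1.8,interpolation=cv2.INTER_CUBIC)
for u in proj(k,T(p,[(.144,b,.172) for b in(-.105,.105)])): cv2.circle(im,tuple(int(v) for v in (u-(150,10))*1.8),2,(255,0,255),-1)
cv2.imwrite('pics/w4.png',im)
E
```

```text
6.775 [ 0.59690124 -0.23247358  0.24386   ] [-2.50490782e+00 -1.89594502e+00  1.10219742e-04] [ 0.86256397 -0.14028197 -4.08132405] [ 0.02560027 -0.00722094 -0.05496353] 0.013246206176316168
rot/row [-0.01  0.   -0.03]
[[-2.1, -0.5, 0.0]]
```

View pics/w4.png

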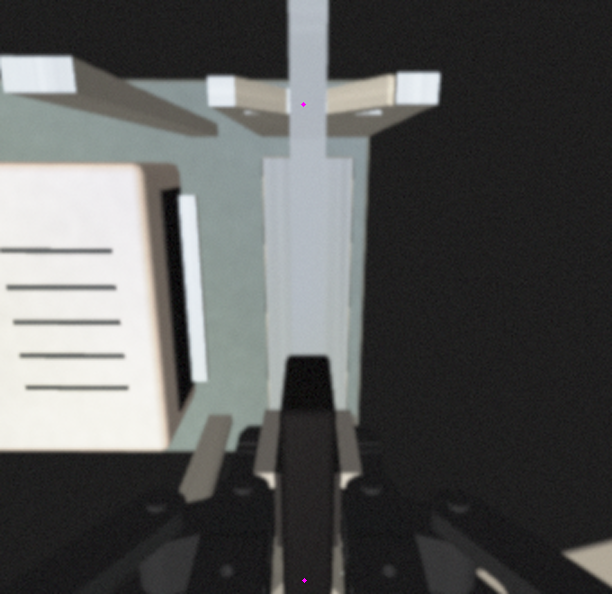

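The bar sits over the notch (bar columns 290–327, notch mouth 236–395, floor mark at 304). Lowering.

Emit:
send_rows --rotation '[[0,0,0],[0,0,0],[0,0,0],[0,0,0],[0,0,0]]' --travel '[[0,0,6],[0,0,6],[0,0,6],[0,0,5],[0,0,3]]' --fingers '[255,255,255,255,255]'

```text
t: 7.45
ee_pos: [0.5969, -0.2324, 0.2179]
ee_rot: [-2.505, -1.896, 0.0]
force: [-0.3, -0.2, -3.2]
finger_gap: 0.0134
gripper_force: 59.0
```

Emit:
send_rows --rotation '[[0,0,0],[0,0,0],[0,0,0],[0,0,0],[0,0,0]]' --travel '[[0,0,1],[0,0,1],[0,0,1],[0,0,1],[0,0,0]]' --fingers '[255,255,255,255,255]'

```text
t: 8.07
ee_pos: [0.597, -0.2325, 0.2142]
ee_rot: [-2.505, -1.896, 0.0]
force: [0.4, 0.5, -3.6]
finger_gap: 0.0134
gripper_force: 59.0
```

Emit:
send_rows --rotation '[[0,0,0],[0,0,0],[0,0,0],[0,0,0],[0,0,0]]' --travel '[[0,0,1],[0,0,0.5],[0,0,0.5],[0,0,0],[0,0,0]]' --fingers '[255,255,255,255,255]'

```text
t: 8.7
ee_pos: [0.597, -0.2325, 0.2128]
ee_rot: [2.505, 1.896, 0.0]
force: [-1.4, 1.2, 2.4]
finger_gap: 0.0131
gripper_force: 60.0
```

Emit:
send_rows --rotation '[[0,0,0],[0,0,0],[0,0,0],[0,0,0],[0,0,0]]' --travel '[[0,0,0.5],[0,0,0.5],[0,0,0],[0,0,0],[0,0,0]]' --fingers '[255,255,255,255,255]'

```text
t: 9.32
ee_pos: [0.597, -0.2325, 0.2128]
ee_rot: [2.504, 1.895, 0.001]
force: [-3.9, 1.5, 9.1]
finger_gap: 0.0133
gripper_force: 60.9
```

```bash
python3 - <<'E'
from h import *
s=ctrl.state();print(s['t'],s['ee_pos'],s['force'],s['torque'])
im=np.ascontiguousarray(ctrl.grab_frame("scene")[110:310,120:320,::-1]);im=cv2.resize(im,None,fx=3,fy=3,interpolation=cv2.INTER_CUBIC)
cv2.imwrite('pics/s5.png',im)
E
```

```text
9.325 [ 0.59698138 -0.23249297  0.21278272] [-3.93867013  1.53712707  9.13245291] [0.31512873 0.7946398  0.01646656]
```

View pics/s5.png

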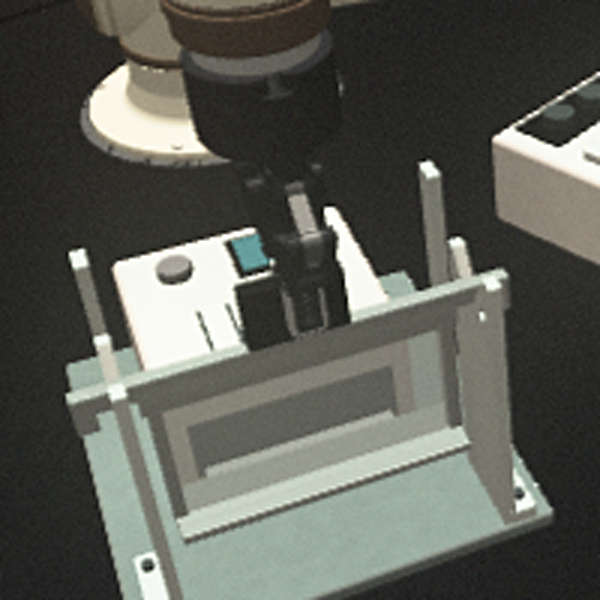

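Bar is between lip and horn at both cheeks (around (120,385) and (490,285)). The small −x reaction hints at touching the outer wall; I nudge 1 mm inward before release.

Emit:
send_rows --rotation '[[0,0,0],[0,0,0],[0,0,0],[0,0,0],[0,0,0]]' --travel '[[0,-0.5,0],[0,-0.5,0],[0,0,0],[0,0,0],[0,0,0]]' --fingers '[255,255,255,255,255]'

```text
t: 10.0
ee_pos: [0.5968, -0.2325, 0.2128]
ee_rot: [2.503, 1.894, 0.003]
force: [-0.1, 0.6, 6.3]
finger_gap: 0.013
gripper_force: 60.5
```

Emit:
send_rows --rotation '[[0,0,0],[0,0,0],[0,0,0],[0,0,0],[0,0,0]]' --travel '[[0,0,0],[0,0,0],[0,0,0],[0,0,0],[0,0,0]]' --fingers '[200,170,130,80,60]' --squeeze 20

```text
t: 10.62
ee_pos: [0.596, -0.2322, 0.2112]
ee_rot: [-2.505, -1.896, 0.0]
force: [-0.0, 0.3, -0.8]
finger_gap: 0.0649
gripper_force: 0.0
```

Emit:
send_rows --rotation '[[0,0,0],[0,0,0],[0,0,0],[0,0,0],[0,0,0]]' --travel '[[0,0,-8],[0,0,-20],[0,0,-30],[0,0,-30],[0,0,-20]]' --fingers '[60,60,60,60,60]'

```text
t: 11.25
ee_pos: [0.596, -0.2322, 0.3216]
ee_rot: [2.504, 1.895, 0.002]
force: [0.1, -0.3, -0.6]
finger_gap: 0.0652
gripper_force: 0.0
```

```bash
python3 - <<'E'
from h import *
s=ctrl.state();print(s['t'],s['ee_pos'],s['force'],s['finger_gap'])
a=ctrl.grab_frame("scene")[110:310,120:320,::-1];b=ctrl.grab_frame("wrist")[:,120:520,::-1]
im=np.hstack([cv2.resize(a,(400,400),interpolation=cv2.INTER_CUBIC),b]);cv2.imwrite('pics/s6.png',im)
E
```

```text
11.25 [ 0.5960282  -0.23224574  0.32157658] [ 0.14592925 -0.2532724  -0.60752348] 0.06523367479558195
```

View pics/s6.png

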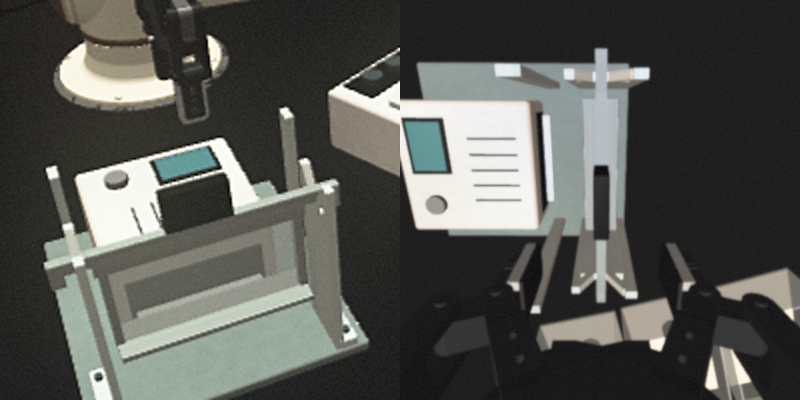

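The guard hangs in both notches (wrist half: bar at column 600, seated between lip and horn at rows 75 and 285), upright, with the gripper clear of it.

```bash
python3 -c "
from plant import ctrl
print(ctrl.finish_job())"
```

```text
the job is handed in; nothing more can be done
None
```

The guard's bar is hanging in both notches, lowered onto the notch floors before I let go; the gripper is clear, the beaker was not touched, and the job was handed in at about 11.3 s.

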